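Turn the order pad face down

TASK

The order pad lies written side up on the plywood riser and is too wide and flat to pick up there. Slide it part-way out over the riser's free right-hand edge, pinch it by the overhanging end, lift it clear of the riser and turn it over in the gripper, then leave it lying flat, written side down, on the worktop beside the riser, so that the customer's key codes cannot be read. Leave the padlock, black key, red screwdriver and lock cylinder where they lie.

Things in the scene. Friction and masses are not known exactly. Their poses are not given: they have to be found in the camera images.
- order_pad: Ring-bound order pad, loose, stiff, 0.13 kg. Solid block 146 mm along x, 103 mm along y (-54 to +49), 12 mm thick; the wire coil on the +y side cannot be felt. Origin: centre of the underside (back); z points out of the written face: up at the start, down at the end (origin then 12 mm above the worktop). Starts wholly on the riser, x axis along the riser's +y within 15 degrees.
- riser: Desk riser, fixed: plywood board 200 mm (x) by 240 mm (y), 16 mm thick, top 100 mm above the worktop. Two dark steel plate legs below it, 82 mm either side of the middle in x, reach to 70 mm from the middle in y; below its left and right edges it is open. Origin on the worktop under the board's centre; z up, y to the left, yaw within 20 degrees of zero.
- riser_edge (a point): Middle of the top of the riser's free right-hand edge (its -y side, 120 mm from the centre, 100 mm above the worktop). The edge runs along the riser's x; axes as the riser's. The worktop to the right of it is clear for about 0.3 m.
- padlock: Bystander: brass padlock, 62 x 40 x 14 mm, loose, lying left of the riser. Origin at the centre of its underside.
- key_black: Bystander: car key with black cap, 31 x 73 x 9 mm, loose, lying left of the riser. Origin at the centre of its underside.
- screwdriver_red: Bystander: red-handled screwdriver, 31 x 199 x 32 mm, loose, lying behind the riser. Origin at the centre of its underside.
- cylinder_lock: Bystander: nickel profile lock cylinder, 17 x 71 x 33 mm, loose, lying behind and to the right of the riser. Origin at the centre of its underside.

How it is judged (in metres and radians):
On the way, in this order (a step that is already met when the one before it is completed fails the run):
1. The pad lies flat on the riser with its right end at least about 20 mm out past the free right-hand edge (y of order_pad in the frame of riser_edge between -0.01 and 0.053 m and angle between order_pad's own z axis and vertical below 0.1 rad and contact force between order_pad and riser above 0.2 N), for 0.2 s.
2. The pad is held in the fingers clear of the riser, turned at least 60 degrees up from lying flat (contact force between order_pad and the fingers above 2 N and contact force between order_pad and riser below 0.05 N and angle between order_pad's own z axis and vertical above 1.05 rad), for 0.2 s.
At the end, for the whole second after the job is handed in: The pad lies flat (within about 6 degrees) and at rest, written side down, directly on the worktop, not leaning on the riser (angle between order_pad's own z axis and vertical above 3.04 rad and height (world z) of order_pad between 0.005 and 0.02 m and linear speed of order_pad below 0.02 m/s and contact force between order_pad and riser below 0.05 N); the robot touches nothing.
It fails at once if the padlock, black key, red screwdriver or lock cylinder is shifted by more than 30 mm (distance of any of padlock, key_black, screwdriver_red, cylinder_lock from where it was at the start of the episode above 0.03 m).
It also fails if it takes over 61 s, if anything falls off the work surface, if the arm or the gripper's body presses on something with over 40 N, if the wrist force passes 120 N, or if a joint passes its speed limit or range.

ROBOT

A 6-joint arm with a two-finger parallel gripper is mounted at the origin on a cart in front of the work surface, level with it; the furniture and walls round the work are solid. World frame = base frame: x ahead of the robot, y to its left, z up, the work surface at z = 0. Lengths are in mm, angles in rad, forces in N, time in s.
With the tool pointing down it reaches from about 425 to 1125 mm from the base axis. Payload 14.9 kg.
Tool frame: the origin (TCP) lies between the finger pads; the fingertips stand 8 mm ahead of it and the grasp point (between the pads) lies 11 mm behind it; z points along the fingers, y is the line along which they close (so a half turn about z gives the same grasp; the last joint's range is limited). The gripper opens to 91 mm and grips with 3 to 60 N. Pads are 32 mm wide; open, the fingers measure 118 mm over their backs; the gripper's body (76 mm by 178 mm) begins 60 mm behind the grasp point.
Start: joints at [1.14, 0.379, 1.734, -0, 1.028, -0.033], TCP at [271.182, 645.351, 221.932] pointing down, gripper open.
Joint ranges: [-2.77, 2.77], [-0.74, 2.19], [0, 2.66], [-1.06, 4.2], [0.31, 2.87], [-3.08, 3.08]. Speed limits (rad/s): [1.89, 1.89, 2.39, 3.14, 3.14, 3.14].

INTERFACE

Orientations are given as a unit quaternion [x, y, z, w].
In Python, from cell import robot, viewer, finder gives the robot as it stands.
- The arm moves only by the tool arm_command, never from a script. Its argument "commands" is a list that holds one entry, the list of rows, each a list of 6 numbers: the shift along the tool's x, y, z in m, then the turn, a rotation vector about the tool's x, y, z in degrees. A call has 1 to 10 rows; each row is the pose to reach, as a shift and turn from the pose commanded when the call began, along the tool's axes at that moment; what a row does not reach only later rows make up. A row lasts 1/12 s, in which the tool goes at most 41.7 mm and 7.16 degrees, less where a joint would pass 70% of its speed; a pose out of reach is approached as far as the arm can. A call with a gripper value outside its range is refused whole. "fingers" is the opening, from 0 (shut) to 1 (fully open), set as the call begins (left out, the last holds). The fingers move at their own pace and stop on an object; "newtons" is the grip in N (left out, the last holds). Time passes only in rows, so rows that repeat a pose let the fingers close. It gives the time, the measured TCP pose, the force, the opening and the grip force at its end, in the units of the state.
- robot.state(): the state, without advancing time (a new reading comes with each control period).
- viewer.read_camera(name): name is "scene" or "top" or "wrist"; returns a dict with "image" (400x640x3 uint8, blue, green, red), "intrinsics" (3x3 intrinsics, pixels), "dist" ([k1, k2, p1, p2, k3] as OpenCV has them; the pictures are not rectified), "origin" and "orientation" of the camera in the world. Camera axes: x right, y down, z forward; pixel columns grow to the right and rows downward; lengths in mm; the calibration is good to about 2 mm. A picture is of the moment at which its call begins. There is no depth.
- robot.job_done(): hands the job in; it is judged then, once.
Trained networks look in the newest picture that a camera, given by its name, has taken for a name from the list of things; names that differ only in an ending like _2 or _b are one class to them, and where a whole thing is asked for, a point or a joint stands for the part that bears it (a point fixed in the world has none). Each returns a list of dicts, best first, with "conf" (0 to 1); they miss things now and then, are a little off and sometimes report something else, mostly with a low value. They report only what shows in the picture. A call takes as long as a camera call.
- finder.find_in(camera, thing): "box" ([left, top, right, bottom] in pixels, round what is visible of it).
- finder.mark_of(camera, thing): "centre" ([row, column] in pixels: a listed point, or the origin of a listed thing).
The state is a dict: "time_s": time; "qpos": joint angles; "joint_velocities": joint speeds; "tau": joint torques, N m; "tcp_pos": TCP position; "eef_rot": TCP orientation; "force": force on the tool from outside, world axes, zero at the start; "torque": the same for the moment, N m; "grip_width": finger opening in mm; "finger_force": force on a finger pad.
Only numpy, scipy, OpenCV 4.12 (cv2) and the standard library are available. Lean on these libraries where they do the work, as an engineer would, in place of code of your own. Each camera call takes 0.05 s, during which the arm holds its last target. There are 200 camera calls.

## Working session

There is one attempt and no reset: what is moved stays moved. The work goes in short steps, Python scripts to look and compute and a tool call to move; the robot and the scene stay as the last step left them, time stands still between calls to the robot, and variables do not carry over. Pictures are saved under pics/ and viewed, at most 10 in all, crops included, and the job is handed in when it is done.

Besides the shell and the picture viewer there is one more tool, called as name([rows], argument=value, ...), one row to a line, values as JSON. arm_command: Moves the arm, as the interface text tells. Its arguments: {"type":"object","properties":{"commands":{"type":"array","items":{"type":"array","items":{"type":"array","items":{"type":"number"}}}},"fingers":{"type":"number"},"newtons":{"type":"number"}},"required":["commands"]}

```bash
ls; mkdir -p pics
cat > h.py <<'E'
import numpy as np, cv2
from scipy.spatial.transform import Rotation as R
from cell import robot, viewer, finder
def ray(c,row,col):
    K=np.array(c["intrinsics"],float);d=np.array(c["dist"],float)
    p=cv2.undistortPoints(np.array([[[col,row]]],float),K,d)[0,0]
    return np.array(c["origin"],float),R.from_quat(c["orientation"]).apply([p[0],p[1],1])
def onz(c,row,col,z):
    o,v=ray(c,row,col);return o+v*(z-o[2])/v[2]
def proj(c,P):
    r=R.from_quat(c["orientation"]).inv();t=r.apply(-np.array(c["origin"],float))
    return cv2.projectPoints(np.array(P,float).reshape(-1,1,3),r.as_rotvec(),t,np.array(c["intrinsics"],float),np.array(c["dist"],float))[0][:,0]
def tri(rs):
    A=sum(np.eye(3)-np.outer(v,v)/(v@v) for o,v in rs);b=sum((np.eye(3)-np.outer(v,v)/(v@v))@o for o,v in rs)
    return np.linalg.solve(A,b)
E
python3 - <<'E'
from h import *
s=robot.state();print({k:np.round(v,3).tolist() for k,v in s.items()})
cs={}
for n in ["scene","top","wrist"]:
    c=cs[n]=viewer.read_camera(n);cv2.imwrite(f"pics/{n}0.png",c["image"]);print(n,np.round(c["origin"],1),np.round(c["orientation"],3))
    for t in ["order_pad","riser","riser_edge","padlock","key_black","screwdriver_red","cylinder_lock"]:
        b=finder.find_in(n,t)[:1];m=finder.mark_of(n,t)[:1]
        print(t,[(np.round(x["box"]),round(x["conf"],2)) for x in b],[(np.round(x["centre"],1),round(x["conf"],2)) for x in m])
E
```

```text
pics
{'time_s': 0.0, 'qpos': [1.14, 0.379, 1.735, 0.0, 1.028, -0.033], 'joint_velocities': [0.001, -0.001, 0.001, -0.0, 0.0, 0.0], 'tau': [-0.002, -76.375, -43.434, 0.065, 0.043, -0.0], 'tcp_pos': [271.016, 644.994, 221.308], 'eef_rot': [0.198, 0.98, -0.001, -0.0], 'force': [-0.496, 1.184, -0.174], 'torque': [0.018, 0.049, 0.029], 'finger_force': 0.0, 'grip_width': 91.29}
scene [ -24.4 -570.6  904.6] [ 0.857 -0.311  0.146 -0.384]
order_pad [(array([322., 192., 378., 235.]), 0.93)] [(array([213.2, 347.7]), 0.76)]
riser [(array([290., 183., 396., 268.]), 0.84)] [(array([241.4, 340.8]), 0.77)]
riser_edge [] [(array([243.4, 373.3]), 0.6)]
padlock [(array([252., 208., 269., 219.]), 0.46)] [(array([215.1, 258.5]), 0.73)]
key_black [(array([236., 188., 248., 203.]), 0.54)] [(array([195.8, 239.4]), 0.4)]
screwdriver_red [] []
cylinder_lock [(array([413., 225., 430., 247.]), 0.76)] [(array([240.8, 423. ]), 0.57)]
top [ 456.8  121.  1422.1] [-0.706  0.707 -0.03   0.026]
order_pad [(array([326., 174., 388., 221.]), 0.68)] [(array([198. , 355.2]), 0.89)]
riser [(array([308., 167., 399., 247.]), 0.79)] [(array([208.4, 351.4]), 0.97)]
riser_edge [(array([308., 166., 404., 248.]), 0.57)] [(array([207.5, 401.1]), 0.6)]
padlock [(array([255., 248., 272., 265.]), 0.73)] [(array([252.4, 262.8]), 0.57)]
key_black [(array([212., 244., 233., 252.]), 0.67)] [(array([251.2, 224.2]), 0.48)]
screwdriver_red [(array([291., 141., 361., 157.]), 0.78)] [(array([145.5, 325.9]), 0.62)]
cylinder_lock [(array([396., 138., 426., 148.]), 0.59)] [(array([144.3, 406.9]), 0.53)]
wrist [204.5 673.8 385.3] [0.826 0.549 0.072 0.108]
order_pad [] []
riser [] []
riser_edge [] []
padlock [] []
key_black [] []
screwdriver_red [] []
cylinder_lock [] []
```

Run:
```python
from h import *
c=viewer.read_camera("top");s=viewer.read_camera("scene")
P={"pad":((198,355.2),(213.2,347.7)),"riser":((208.4,351.4),(241.4,340.8)),"edge":((207.5,401.1),(243.4,373.3)),"padlock":((252.4,262.8),(215.1,258.5)),"key":((251.2,224.2),(195.8,239.4)),"cyl":((144.3,406.9),(240.8,423))}
for k,(a,b) in P.items(): print(k,np.round(tri([ray(c,*a),ray(s,*b)]),0))
print(np.round(onz(c,145.5,325.9,0)))
a=cv2.resize(c["image"][110:280,200:440],None,fx=3,fy=3,interpolation=cv2.INTER_CUBIC)
cv2.imwrite("pics/t.png",a)
b=cv2.resize(s["image"][160:290,220:450],None,fx=3.4,fy=3.4,interpolation=cv2.INTER_CUBIC)
cv2.imwrite("pics/s.png",b)
```

```text
pad [559.  22. 103.]
riser [539.  25.  -2.]
edge [537. -99.  97.]
padlock [416. 271.  -3.]
key [417. 378.   5.]
cyl [ 718. -133.    8.]
[714.  95.   0.]
```

View pics/t.png

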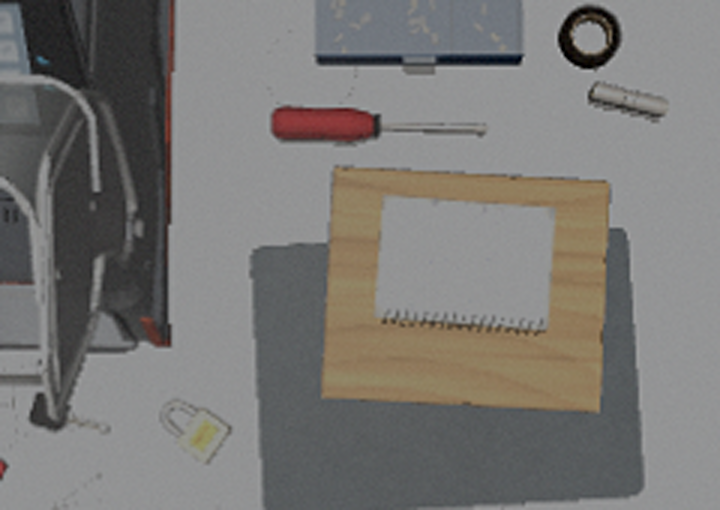

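View pics/s.png

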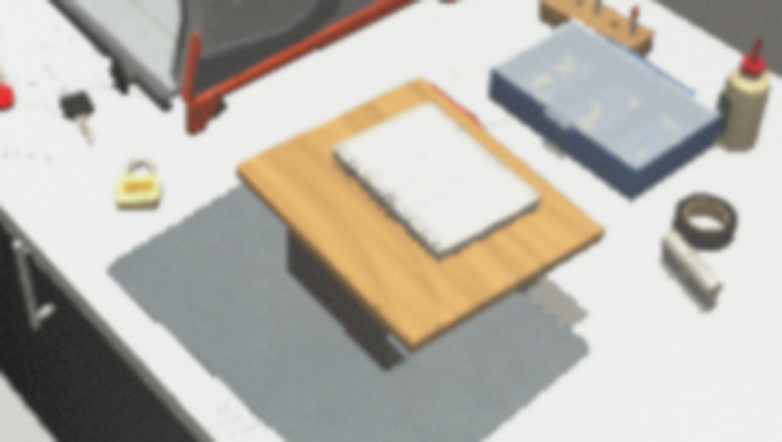

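The top view shows the pad (white) at crop (376–553, 197–333), coil toward the robot. The riser is at (322–609, 168–412), and its free right edge is crop column ~605. The right side is clear except the tape and cylinder at the far right. Next I'll work out the geometry for pushing the pad from its left end.

Run:
```python
from h import *
c=viewer.read_camera("top");s=robot.state()
f=lambda u,v,z: onz(c,v/3+110,u/3+200,z)
pad=[f(385,197,112),f(553,206,112),f(547,322,112),f(377,314,112)]
ris=[f(334,168,100),f(609,182,100),f(600,412,100),f(322,398,100)]
for n,q in(("pad",pad),("ris",ris)):
    q=np.array(q);print(n,np.round(q[:,:2],0).tolist(),"c",np.round(q.mean(0)),"sides",np.round(np.linalg.norm(q-np.roll(q,-1,0),axis=1)))
    a=q[0]-q[1]+q[3]-q[2];b=q[0]-q[3]+q[1]-q[2]
    print("yaw from y",np.degrees(np.arctan2(-a[0],a[1])),"yaw from x",np.degrees(np.arctan2(b[1],b[0])))
    u=a/np.linalg.norm(a);print("left end mid",np.round((q[0]+q[3])/2),"right end mid",np.round((q[1]+q[2])/2),u)
print(R.from_quat(s["eef_rot"]).as_matrix().round(3))
```

```text
pad [[616.0, 91.0], [608.0, -52.0], [509.0, -46.0], [516.0, 99.0]] c [562.  23. 112.] sides [144.  99. 145. 100.]
yaw from y -3.01950637418225 yaw from x -3.900442006469151
left end mid [566.  95. 112.] right end mid [558. -49. 112.] [0.05267594 0.99861166 0.        ]
ris [[643.0, 135.0], [630.0, -103.0], [432.0, -92.0], [445.0, 145.0]] c [537.  21. 100.] sides [238. 198. 238. 198.]
yaw from y -3.055567165900498 yaw from x -3.069086627818355
left end mid [544. 140. 100.] right end mid [531. -97. 100.] [0.05330443 0.99857831 0.        ]
[[-0.922  0.387 -0.   ]
 [ 0.387  0.922 -0.   ]
 [ 0.    -0.    -1.   ]]
```

arm_command([
  [[-0.114,-0.196,-0.079,0,0,0],[-0.114,-0.196,-0.079,0,0,0],[-0.114,-0.196,-0.079,0,0,0],[-0.114,-0.196,-0.079,0,0,0],[-0.114,-0.196,-0.079,0,0,0],[-0.282,-0.364,-0.079,0,0,35],[-0.282,-0.364,-0.079,0,0,35],[-0.282,-0.364,-0.079,0,0,35],[-0.282,-0.364,-0.079,0,0,35],[-0.282,-0.364,-0.079,0,0,35]],
], fingers=0.66)

```text
time_s: 3.23
tcp_pos: [369.7, 253.5, 299.0]
eef_rot: [0.486, 0.874, 0.0, 0.0]
force: [1.1, 0.9, 0.7]
grip_width: 60.0
finger_force: 0.0
```

```bash
cat >> h.py <<'E'
import json,os
def log():
    s=robot.state();open("log.jsonl","a").write(json.dumps({k:np.array(s[k]).tolist() for k in("qpos","tcp_pos","eef_rot")})+"\n");return s
def tgt(p,M,s=None):
    s=s or robot.state();r=R.from_quat(s["eef_rot"])
    return np.r_[np.round(r.inv().apply(np.array(p)-s["tcp_pos"])/1000,4),np.round((r.inv()*R.from_matrix(M)).as_rotvec(degrees=True),1)].tolist()
def show(s):
    print({k:np.round(s[k],3).tolist() for k in("time_s","qpos","tcp_pos","force","grip_width","finger_force")});print(R.from_quat(s["eef_rot"]).as_matrix().round(3).tolist())
u=np.array([.0533,.9986,0]);n=np.array([.9986,-.0533,0]);zz=np.array([0,0,1.]);E=np.array([531,-97,100.])
DOWN=np.c_[np.cross(n,-zz),n,-zz]
E
python3 - <<'E'
from h import *
s=log();show(s);print(tgt([568,136,200],DOWN))
E
```

```text
{'time_s': 3.233, 'qpos': [0.549, -0.138, 2.167, -0.0, 1.113, -0.007], 'tcp_pos': [369.717, 253.544, 299.005], 'force': [1.079, 0.918, 0.736], 'grip_width': 60.043, 'finger_force': 0.0}
[[-0.528, 0.849, 0.001], [0.849, 0.528, 0.0], [-0.0, 0.001, -1.0]]
[-0.2045, 0.1062, 0.0991, 0.0, -0.0, 34.9]
```

arm_command([
  [[-0.205,0.106,0.05,0,0,35],[-0.205,0.106,0.05,0,0,35],[-0.205,0.106,0.05,0,0,35],[-0.205,0.106,0.05,0,0,35],[-0.205,0.106,0.1,0,0,35],[-0.205,0.106,0.1,0,0,35],[-0.205,0.106,0.1,0,0,35],[-0.205,0.106,0.1,0,0,35],[-0.205,0.106,0.1,0,0,35]],
])

```text
time_s: 3.98
tcp_pos: [568.1, 138.5, 198.8]
eef_rot: [0.724, 0.69, -0.0, -0.0]
force: [-1.4, -0.1, -0.4]
grip_width: 59.8
finger_force: 0.0
```

Run:
```python
from h import *
s=log();show(s);print(tgt([568,136,112],DOWN))
c=viewer.read_camera("wrist");cv2.imwrite("pics/w1.png",c["image"]);print(c["origin"],c["orientation"])
```

```text
{'time_s': 3.983, 'qpos': [0.199, 0.23, 1.983, 0.0, 0.93, 0.248], 'tcp_pos': [568.136, 138.503, 198.762], 'force': [-1.369, -0.143, -0.392], 'grip_width': 59.766, 'finger_force': 0.0}
[[0.049, 0.999, -0.001], [0.999, -0.049, -0.0], [-0.0, -0.001, -1.0]]
[-0.0025, 0.0001, 0.0868, -0.1, 0.0, 0.3]
[571.99514967 211.25306137 362.12237935] [ 0.99123074 -0.02428255 -0.00311078  0.12985493]
```

View pics/w1.png

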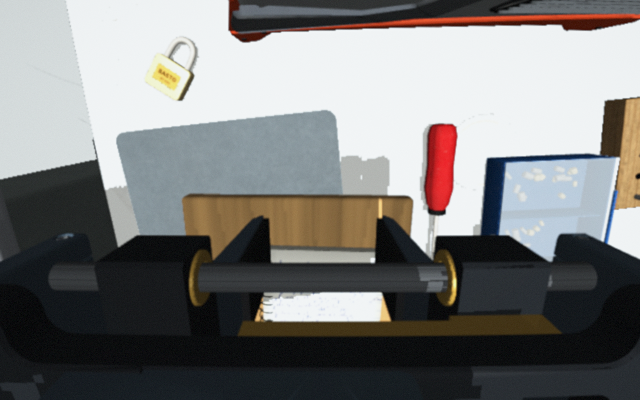

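The wrist view shows the riser's left edge at row ~195, the pad's left edge at row ~248, and the fingers straddling the pad's width (cols 260 and 385). I'll check these rows against the top-view geometry before lowering.

Run:
```python
from h import *
c=viewer.read_camera("wrist")
print(onz(c,248.5,320,112),onz(c,195,300,100),onz(c,195,185,100),onz(c,195,411,100))
```

```text
[564.7888062  101.43191906 112.        ] [549.9535792  146.01080131 100.        ] [451.78237965 150.81069277 100.        ] [644.33246181 141.42328305 100.        ]
```

arm_command([
  [[0,0,0.05,0,0,0],[0,0,0.05,0,0,0],[0,0,0.05,0,0,0]],
])

```text
time_s: 4.33
tcp_pos: [566.6, 138.8, 147.6]
eef_rot: [0.724, 0.69, -0.001, -0.001]
force: [-0.2, -0.6, -0.0]
grip_width: 59.9
finger_force: 0.0
```

arm_command([
  [[0,0,0.02,0,0,0],[0,0,0.036,0,0,0],[0,0,0.036,0,0,0],[0,0,0.036,0,0,0]],
])

```text
time_s: 4.67
tcp_pos: [568.7, 138.8, 114.0]
eef_rot: [0.724, 0.69, 0.0, 0.0]
force: [0.1, -0.1, 0.4]
grip_width: 60.4
finger_force: 0.0
```

Run:
```python
from h import *
s=log();show(s);p=E+121*u+ (np.array([566,95,0])-E).dot(n)*n;p[2]=111;print(p,tgt(p,DOWN))
```

```text
{'time_s': 4.667, 'qpos': [0.2, 0.355, 2.011, -0.0, 0.776, 0.248], 'tcp_pos': [568.689, 138.767, 114.03], 'force': [0.068, -0.146, 0.352], 'grip_width': 60.445, 'finger_force': 0.0}
[[0.048, 0.999, 0.0], [0.999, -0.048, 0.0], [0.0, 0.0, -1.0]]
[562.13209564  22.51316258 111.        ] [-0.1164, -0.001, 0.003, 0.0, -0.0, 0.3]
```

arm_command([
  [[-0.008,0,0.003,0,0,0.3],[-0.016,0,0.003,0,0,0.3],[-0.024,0,0.003,0,0,0.3],[-0.032,0,0.003,0,0,0.3],[-0.04,0,0.003,0,0,0.3],[-0.048,0,0.003,0,0,0.3],[-0.056,0,0.003,0,0,0.3],[-0.064,0,0.003,0,0,0.3],[-0.072,0,0.003,0,0,0.3],[-0.08,0,0.003,0,0,0.3]],
])

```text
time_s: 5.5
tcp_pos: [564.6, 57.7, 109.6]
eef_rot: [0.726, 0.688, -0.0, -0.0]
force: [-0.8, 2.5, 1.4]
grip_width: 60.4
finger_force: 1.0
```

arm_command([
  [[-0.008,0,0,0,0,0],[-0.016,0,0,0,0,0],[-0.024,0,0,0,0,0],[-0.03,0,0,0,0,0],[-0.034,0,0,0,0,0],[-0.034,0,0,0,0,0],[-0.034,0,0,0,0,0]],
])

```text
time_s: 6.08
tcp_pos: [562.7, 24.3, 109.5]
eef_rot: [0.726, 0.688, -0.0, -0.0]
force: [0.1, 0.8, -0.1]
grip_width: 60.0
finger_force: 0.0
```

Run:
```python
from h import *
s=log();show(s)
c=viewer.read_camera("top");cv2.imwrite("pics/t2.png",cv2.resize(c["image"][140:260,290:450],None,fx=4,fy=4,interpolation=cv2.INTER_CUBIC))
for t in["order_pad"]:print(finder.mark_of("top",t)[:1],finder.find_in("top",t)[:1])
```

```text
{'time_s': 6.083, 'qpos': [0.002, 0.332, 2.055, -0.0, 0.754, 0.056], 'tcp_pos': [562.685, 24.311, 109.534], 'force': [0.117, 0.837, -0.118], 'grip_width': 59.993, 'finger_force': 0.0}
[[0.054, 0.999, -0.0], [0.999, -0.054, -0.0], [-0.0, -0.0, -1.0]]
[{'centre': [200.5, 390.8], 'conf': 0.71}] [{'box': [393.8, 136.2, 423.1, 150.0], 'conf': 0.32}]
```

View pics/t2.png

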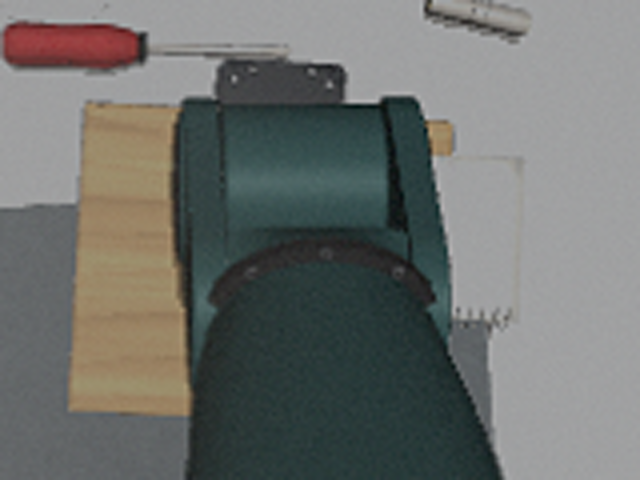

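The pad's right end shows at crop column ~522 and the riser's right edge at ~453, so it overhangs by about 45 mm. I'll back off and rise, tilting the tool so I can fit the arm's kinematics.

arm_command([
  [[0.01,0,-0.01,0,0,0],[0.01,0,-0.05,0,0,0],[0.0,0,-0.1,0,7,0],[-0.03,0,-0.14,0,14,0],[-0.06,0,-0.18,0,21,0],[-0.1,0,-0.2,0,28,0],[-0.14,0,-0.2,0,35,0],[-0.14,0,-0.2,0,35,0],[-0.14,0,-0.2,0,35,0]],
])

```text
time_s: 6.98
tcp_pos: [555.7, -119.4, 311.2]
eef_rot: [0.694, 0.655, 0.219, -0.206]
force: [-0.0, -0.2, -0.2]
grip_width: 60.1
finger_force: 0.0
```

Run:
```python
from h import *
from scipy.optimize import least_squares
s=log();show(s)
D=[json.loads(l) for l in open("log.jsonl")]
D.append(dict(qpos=[1.14,.379,1.735,0,1.028,-.033],tcp_pos=[271.016,644.994,221.308],eef_rot=[.198,.98,-.001,0]))
r=lambda a,t:R.from_euler(a,t)
for s4 in(1,-1):
  for s6 in (1,-1):
    def fk(q,p):
        h,a1,L2,L3,e,d6,o6=p
        B=r('z',q[0]);A=B*r('y',q[1]);F=A*r('y',q[2])
        P=B.apply([a1,0,h])+A.apply([0,0,L2])+F.apply([e,0,L3])
        W=F*r('z',s4*q[3])*r('y',q[4])*r('z',s6*q[5]+o6)
        return P+W.apply([0,0,d6]),W
    def res(p):
        o=[]
        for d in D:
            P,W=fk(d["qpos"],p);o+=list(P-d["tcp_pos"]);o+=list(200*(W.inv()*R.from_quat(d["eef_rot"])).as_rotvec())
        return o
    for o6 in(0,1.57,3.14,-1.57):
        f=least_squares(res,[300,0,500,500,0,250,o6],x_scale=[100,100,100,100,100,100,1]);print(s4,s6,round(f.cost,1),np.round(f.x,2))
```

```text
{'time_s': 6.983, 'qpos': [-0.495, 0.19, 1.897, 0.559, 1.375, -0.639], 'tcp_pos': [555.699, -119.405, 311.235], 'force': [-0.018, -0.194, -0.159], 'grip_width': 60.063, 'finger_force': 0.0}
[[0.047, 0.998, 0.034], [0.818, -0.058, 0.572], [0.573, 0.001, -0.819]]
1 1 1404.1 [361.42   7.32 555.59 605.83  55.93 297.03   1.57]
1 1 1404.1 [361.42   7.32 555.59 605.83  55.93 297.03   1.57]
1 1 1404.1 [361.42   7.32 555.59 605.83  55.93 297.03   1.57]
1 1 1404.1 [361.42   7.32 555.59 605.83  55.93 297.03   1.57]
1 -1 44037.7 [361.42   7.32 555.59 605.83  55.93 297.03   1.53]
1 -1 44037.7 [361.42   7.32 555.59 605.83  55.93 297.03   1.53]
1 -1 44037.7 [361.42   7.32 555.59 605.83  55.93 297.03   1.53]
1 -1 44037.7 [361.42   7.32 555.59 605.83  55.93 297.03  -4.75]
-1 1 34446.1 [-229.63  -90.89  490.61  578.24 -141.04 -197.34    1.61]
-1 1 34446.1 [-229.63  -90.89  490.61  578.24 -141.04 -197.34    1.61]
-1 1 34446.1 [-229.63  -90.89  490.61  578.24 -141.04 -197.34    1.61]
-1 1 34446.1 [-229.63  -90.89  490.61  578.24 -141.04 -197.34    1.61]
-1 -1 62958.9 [-229.63  -90.89  490.61  578.24 -141.04 -197.34    1.59]
-1 -1 62958.9 [-229.63  -90.89  490.61  578.24 -141.04 -197.34    1.59]
-1 -1 62958.9 [-229.63  -90.89  490.61  578.24 -141.04 -197.34    1.59]
-1 -1 62958.9 [-229.63  -90.89  490.61  578.24 -141.04 -197.34   -4.7 ]
```

```bash
cat > kin.py <<'E'
from h import *
from scipy.optimize import least_squares
r=lambda a,t:R.from_euler(a,t)
def fk(q,p):
    h,a1,L2,L3,e,d6,o6,yw,w,xt=p
    B=r('z',q[0]);A=B*r('y',q[1]);F=A*r('y',q[2])
    W5=F*r('z',q[3])*r('y',q[4]);W=W5*r('z',q[5]+o6)
    return B.apply([a1,0,h])+A.apply([0,0,L2])+F.apply([e,yw,L3])+W5.apply([w,0,0])+W.apply([xt,0,d6]),W
def fit():
    D=[json.loads(l) for l in open("log.jsonl")]
    D.append(dict(qpos=[1.14,.379,1.735,0,1.028,-.033],tcp_pos=[271.016,644.994,221.308],eef_rot=[.198,.98,-.001,0]))
    def res(p):
        o=[]
        for d in D:
            P,W=fk(d["qpos"],p);o+=list(P-d["tcp_pos"]);o+=list(200*(W.inv()*R.from_quat(d["eef_rot"])).as_rotvec())
        return np.r_[o,.01*(p-x0)[[0,1,2,3,4,5,7,8,9]]]
    x0=np.array([360,0,550,600,0,250,1.57,0,0,0]);f=least_squares(res,x0)
    return f.x,f.fun[:6*len(D)].reshape(-1,6)
QMIN=np.array([-2.77,-.74,0,-1.06,.31,-3.08]);QMAX=np.array([2.77,2.19,2.66,4.2,2.87,3.08])
def ik(p,M,par,seeds):
    best=None
    for s in seeds:
        f=least_squares(lambda q:np.r_[fk(q,par)[0]-p,200*(fk(q,par)[1].inv()*R.from_matrix(M)).as_rotvec()],np.clip(s,QMIN+.01,QMAX-.01),bounds=(QMIN,QMAX))
        if best is None or f.cost<best.cost-.1: best=f
    return best.x,best.cost
E
python3 - <<'E'
from kin import *
x,f=fit();print(x.round(2));print(f.round(1))
E
```

```text
[ 3.1812e+02  2.8000e-01  5.5078e+02  6.0377e+02  4.1480e+01  2.6082e+02
  1.5700e+00  2.3260e+01  1.3000e-01 -1.0000e-02]
[[ 0.  -0.  -0.1 -0.   0.  -0. ]
 [ 0.  -0.  -0.  -0.   0.  -0. ]
 [ 0.  -0.  -0.  -0.   0.  -0. ]
 [-0.  -0.  -0.   0.   0.  -0. ]
 [-0.   0.   0.  -0.   0.  -0. ]
 [-0.1  0.1  0.1  0.3 -0.1  0.2]]
```

```bash
cat > plan.py <<'E'
from kin import *
def ori(th,sg):  # th: 0 = pointing +u, 90 = down, 150 = towards -u
    t=np.radians(th);z=np.cos(t)*u-np.sin(t)*zz;y=sg*(np.sin(t)*u+np.cos(t)*zz);return np.c_[np.cross(y,z),y,z]
def pt(ey,z,en=26): q=E+ey*u+en*n;q[2]=z;return q
E
python3 - <<'E'
from plan import *
par,_=fit();q0=np.array(robot.state()["qpos"])
# pad centre along n: 
print("pad n offset",(np.array([562,23,0])-E).dot(n))
for sg in(1,-1):
    q=q0
    for nm,ey,z,th in[("pre",-110,200,0),("pre",-110,106,0),("grasp",-20,106,0),("lift",-20,260,0),("r45",-80,260,45),("r90",-140,260,90),("r120",-140,220,120),("r150",-130,66,150)]:
        q,c=ik(pt(ey,z),ori(th,sg),par,[q,q+[0,0,0,.5,.3,1.5],q+[0,0,0,.5,.3,-1.5],q+[-.3,.3,0,1,.5,3],q+[-.3,.3,0,1,.5,-3]]);print(sg,nm,q.round(2),round(c,2))
E
```

```text
pad n offset 24.5606
1 pre [-0.75  0.78  1.73  0.98  1.96 -2.63] 0.0
1 pre [-0.75  0.93  1.68  0.95  1.9  -2.72] 0.0
1 grasp [-0.65  0.89  1.79  1.03  1.82 -2.75] 0.0
1 lift [-0.65  0.63  1.85  1.08  1.92 -2.57] 0.0
1 r45 [-0.62  0.35  1.85  0.64  1.46 -2.39] 0.0
1 r90 [-0.45  0.18  1.92  0.    1.04 -1.97] 0.0
1 r120 [-0.23  0.22  2.02 -0.67  0.91 -1.33] 0.0
1 r150 [-0.07  0.63  1.96 -1.06  1.13 -0.72] 897.58
-1 pre [-0.75  0.78  1.73  0.98  1.96  0.52] 0.0
-1 pre [-0.75  0.93  1.68  0.95  1.9   0.42] 0.0
-1 grasp [-0.65  0.89  1.79  1.03  1.82  0.39] 0.0
-1 lift [-0.65  0.63  1.85  1.08  1.92  0.57] 0.0
-1 r45 [-0.62  0.35  1.85  0.64  1.46  0.75] 0.0
-1 r90 [-0.45  0.18  1.92  0.    1.04  1.18] 0.0
-1 r120 [-0.23  0.22  2.02 -0.67  0.91  1.82] 0.0
-1 r150 [-0.07  0.63  1.96 -1.06  1.13  2.43] 897.56
```

View pics/top0.png

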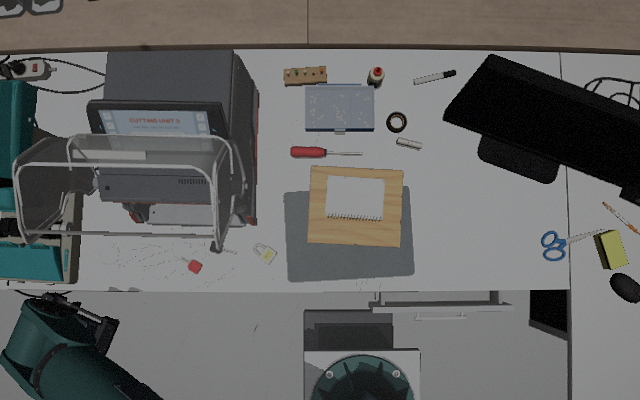

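Run:
```python
from plan import *
par,_=fit();s=robot.state();q=np.array(s["qpos"])
for nm,ey,z,th,sg in[("preHi",-130,260,20,1),("pre",-110,160,0,1),("pre",-110,106,0,1),("grasp",-20,106,0,1),("lift",-20,240,0,1),("out",-165,240,10,1),("r",-165,240,30,-1),("pl",-165,67,30,-1),("ret",-165-70*.866,67+35,30,-1),("up",-300,200,30,-1)]:
    q,c=ik(pt(ey,z),ori(th,sg),par,[q,q+[0,0,0,.5,.3,-1.5],q+[0,0,0,0,0,3]]);print(nm,pt(ey,z).round(),q.round(2),round(c,2))
print(tgt(pt(-130,260),ori(20,1)));print(tgt(pt(-110,160),ori(0,1)))
```

```text
preHi [ 550. -228.  260.] [-0.75  0.56  1.74  0.83  1.79 -2.52] 0.0
pre [ 551. -208.  160.] [-0.75  0.84  1.71  0.96  1.94 -2.67] 0.0
pre [ 551. -208.  106.] [-0.75  0.93  1.68  0.95  1.9  -2.72] 0.0
grasp [ 556. -118.  106.] [-0.65  0.89  1.79  1.03  1.82 -2.75] 0.0
lift [ 556. -118.  240.] [-0.65  0.66  1.85  1.07  1.91 -2.6 ] 0.0
out [ 548. -263.  240.] [-0.8   0.69  1.67  0.88  1.93 -2.56] 0.0
r [ 548. -263.  240.] [-0.77  0.55  1.72  0.72  1.69  0.62] 0.0
pl [ 548. -263.   67.] [-0.77  0.8   1.7   0.71  1.52  0.47] 0.0
ret [ 545. -324.  102.] [-0.83  0.79  1.62  0.67  1.61  0.5 ] 0.0
up [ 541. -398.  200.] [-0.9   0.72  1.5   0.63  1.78  0.57] 0.0
[-0.1186, 0.0006, -0.0205, -27.2, 27.6, -87.0]
[-0.1596, 0.0004, 0.0729, -42.7, 43.1, -82.4]
```

The top view shows the riser at (308–403, 166–247). The right worktop is clear out to the monitor and stand base at (445–640, 55–205), with the base near (478–560, 135–185). My wrist passes close to the monitor, so I'll check it in the scene view.

View pics/scene0.png

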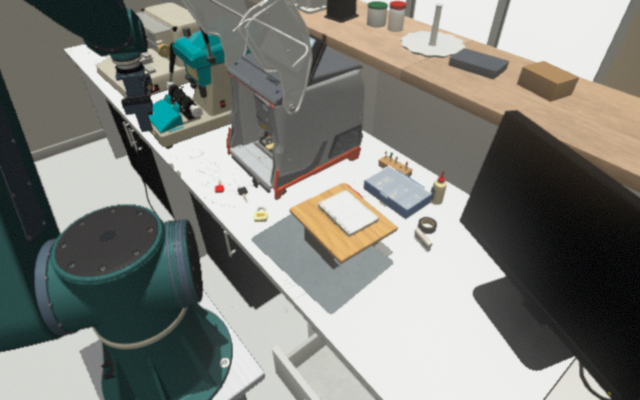

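The scene view shows the monitor's left bottom corner at (462,220), its top corner at (508,112), and the stand base from (473,288) to (530,370). I'll triangulate these.

Run:
```python
from plan import *
c=viewer.read_camera("top");s=viewer.read_camera("scene")
for n_,t,e in[("botL",(115,445),(220,462)),("topL",(55,490),(112,508))]:
    print(n_,tri([ray(c,*t),ray(s,*e)]).round())
for rc in[(288,473),(370,530)]:print("base scene",onz(s,*rc,5).round())
for rc in[(135,482),(160,478),(185,556)]:print("base top",onz(c,*rc,5).round())
par,_=fit()
q=[-0.75,.93,1.68,.95,1.9,-2.72]
for q in([-0.75,.93,1.68,.95,1.9,-2.72],[-0.77,.8,1.7,.71,1.52,.47],[-.9,.72,1.5,.63,1.78,.57]):
    P,W=fk(q,par);print("wrist",(P-W.apply([0,0,par[5]])).round())
```

```text
botL [ 770. -209.  121.]
topL [ 813. -219.  442.]
base scene [ 695. -326.    5.]
base scene [ 607. -538.    5.]
base top [ 744. -346.    5.]
base top [ 673. -332.    5.]
base top [ 602. -557.    5.]
wrist [ 537. -468.  106.]
wrist [ 536. -487.  193.]
wrist [ 527. -627.  334.]
```

```bash
cat > plan.py <<'E'
from kin import *
a=np.radians(15);H=np.cos(a)*u+np.sin(a)*n
def ori(th,sg):
    t=np.radians(th);z=np.cos(t)*H-np.sin(t)*zz;y=sg*(np.sin(t)*H+np.cos(t)*zz);return np.c_[np.cross(y,z),y,z]
G=E-23*u+24*n;G[2]=0
def pt(b,z): return G+b*H+[0,0,z]   # b along heading from the grasp
E
python3 - <<'E'
from plan import *
par,_=fit();s=robot.state();q=np.array(s["qpos"])
for nm,b,z,th,sg in[("preHi",-110,240,20,1),("pre",-75,106,0,1),("grasp",0,106,0,1),("lift",0,240,0,1),("out",-150,240,10,1),("r",-150,240,30,-1),("pl",-150,67,30,-1),("ret",-210,102,30,-1),("up",-210,250,30,-1)]:
    q,c=ik(pt(b,z),ori(th,sg),par,[q,q+[0,0,0,.5,.3,-1.5],q+[0,0,0,0,0,3]]);P,W=fk(q,par);print(nm,pt(b,z).round(),q.round(2),round(c,2),"wrist",(P-W.apply([0,0,par[5]])).round())
print(tgt(pt(-110,240),ori(20,1)));print(tgt(pt(-75,106),ori(0,1)))
E
```

```text
preHi [ 520. -226.  240.] [-0.84  0.49  1.91  0.95  1.63 -2.52] 0.0 wrist [ 444. -459.  329.]
pre [ 530. -193.  106.] [-0.81  0.87  1.85  1.11  1.77 -2.77] 0.0 wrist [ 450. -441.  106.]
grasp [ 554. -121.  106.] [-0.7   0.85  1.91  1.21  1.71 -2.79] 0.0 wrist [ 473. -369.  106.]
lift [ 554. -121.  240.] [-0.7   0.6   1.98  1.24  1.77 -2.61] 0.0 wrist [ 473. -369.  240.]
out [ 507. -264.  240.] [-0.91  0.59  1.85  0.99  1.79 -2.56] 0.0 wrist [ 428. -508.  285.]
r [ 507. -264.  240.] [-0.87  0.45  1.88  0.83  1.56  0.67] 0.0 wrist [ 437. -479.  370.]
pl [ 507. -264.   67.] [-0.87  0.72  1.86  0.85  1.39  0.48] 0.0 wrist [ 437. -479.  197.]
ret [ 489. -321.  102.] [-0.94  0.69  1.81  0.78  1.47  0.51] 0.0 wrist [ 419. -536.  232.]
up [ 489. -321.  250.] [-0.94  0.47  1.81  0.78  1.63  0.66] 0.0 wrist [ 419. -536.  380.]
[-0.1321, -0.0296, -0.0068, -35.9, 17.5, -77.5]
[-0.1812, -0.0206, 0.1223, -52.4, 31.4, -75.0]
```

arm_command([
  [[-0.132,-0.03,-0.007,-36,17.5,-77.5],[-0.132,-0.03,-0.007,-36,17.5,-77.5],[-0.132,-0.03,-0.007,-36,17.5,-77.5],[-0.132,-0.03,-0.007,-36,17.5,-77.5],[-0.132,-0.03,-0.007,-36,17.5,-77.5],[-0.132,-0.03,-0.007,-36,17.5,-77.5],[-0.132,-0.03,-0.007,-36,17.5,-77.5],[-0.132,-0.03,-0.007,-36,17.5,-77.5],[-0.132,-0.03,-0.007,-36,17.5,-77.5],[-0.132,-0.03,-0.007,-36,17.5,-77.5]],
], fingers=0.5)

```text
time_s: 7.92
tcp_pos: [519.7, -223.5, 240.0]
eef_rot: [0.258, 0.815, 0.518, 0.028]
force: [-0.0, -0.6, -0.1]
grip_width: 45.4
finger_force: 0.0
```

Run:
```python
from plan import *
s=log();show(s);print(tgt(pt(-110,240),ori(20,1)));print(tgt(pt(-75,106),ori(0,1)))
```

```text
{'time_s': 7.917, 'qpos': [-0.825, 0.424, 1.941, 0.918, 1.52, -2.211], 'tcp_pos': [519.686, -223.549, 240.047], 'force': [-0.001, -0.575, -0.071], 'grip_width': 45.39, 'finger_force': 0.0}
[[-0.865, 0.391, 0.314], [0.45, 0.33, 0.83], [0.221, 0.859, -0.461]]
[-0.001, -0.0008, -0.0019, -7.1, 3.3, -15.5]
[-0.0251, -0.1007, 0.091, -27.0, 6.0, -14.8]
```

arm_command([
  [[-0.025,-0.1,0.091,-27,6,-14.8],[-0.025,-0.1,0.091,-27,6,-14.8],[-0.025,-0.1,0.091,-27,6,-14.8],[-0.025,-0.1,0.091,-27,6,-14.8],[-0.025,-0.1,0.091,-27,6,-14.8],[-0.025,-0.1,0.091,-27,6,-14.8],[-0.025,-0.1,0.091,-27,6,-14.8],[-0.025,-0.1,0.091,-27,6,-14.8]],
])

```text
time_s: 8.58
tcp_pos: [530.5, -193.9, 107.2]
eef_rot: [0.114, 0.7, 0.696, 0.111]
force: [-0.4, 0.3, 0.0]
grip_width: 45.4
finger_force: 0.0
```

Run:
```python
from plan import *
s=log();show(s);print(tgt(pt(-75,106),ori(0,1)));print(tgt(pt(0,106),ori(0,1)))
c=viewer.read_camera("top");a=cv2.resize(c["image"][140:260,300:500],None,fx=4,fy=4,interpolation=cv2.INTER_CUBIC);cv2.imwrite("pics/t3.png",a)
print(proj(c,[E-100*n,E+100*n,G+[0,0,106]+8*H,G-75*H+[0,0,106]+8*H]).round(1).tolist())
```

```text
{'time_s': 8.583, 'qpos': [-0.814, 0.863, 1.855, 1.111, 1.762, -2.76], 'tcp_pos': [530.519, -193.937, 107.222], 'force': [-0.352, 0.316, 0.011], 'grip_width': 45.438, 'finger_force': 0.0}
[[-0.949, 0.006, 0.314], [0.314, 0.004, 0.949], [0.004, 1.0, -0.006]]
[0.0005, -0.0012, 0.0013, -0.3, 0.2, -0.2]
[0.0008, -0.0008, 0.0763, -0.3, 0.2, -0.2]
[[399.8, 247.7], [402.8, 170.4], [408.1, 198.9], [435.7, 207.8]]
```

View pics/t3.png

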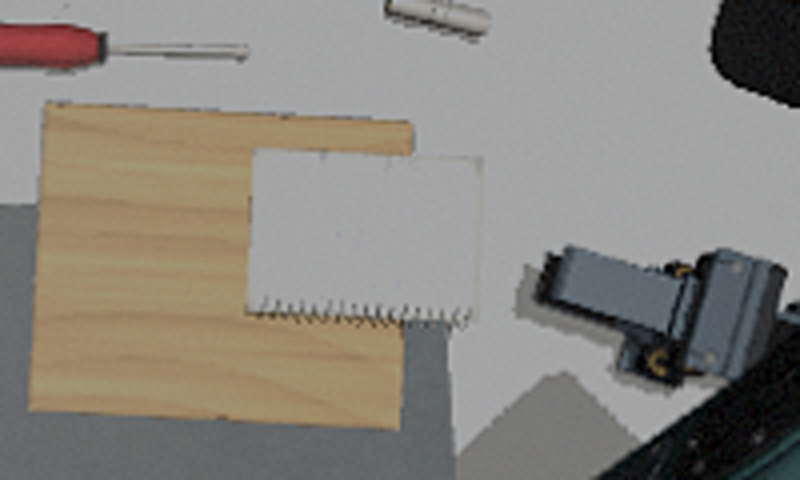

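The fingertips are at crop (540,275), pointing at the pad's overhanging end (column ~480). The riser edge is at ~407. Moving in and closing.

arm_command([
  [[0,-0.001,0.02,0,0,0],[0,-0.001,0.04,0,0,0],[0,-0.001,0.06,0,0,0],[0.001,-0.001,0.076,0,0,0],[0.001,-0.001,0.076,0,0,0],[0.001,-0.001,0.076,0,0,0]],
])

```text
time_s: 9.13
tcp_pos: [553.0, -121.7, 106.0]
eef_rot: [0.114, 0.699, 0.697, 0.111]
force: [0.2, 0.1, -0.1]
grip_width: 45.8
finger_force: 0.0
```

arm_command([
  [[0,0,0,0,0,0],[0,0,0,0,0,0],[0,0,0,0,0,0],[0,0,0,0,0,0],[0,0,0,0,0,0],[0,0,0,0,0,0],[0,0,0,0,0,0],[0,0,0,0,0,0]],
], fingers=0, newtons=35)

```text
time_s: 9.8
tcp_pos: [552.8, -122.3, 105.7]
eef_rot: [0.114, 0.698, 0.698, 0.112]
force: [-1.9, 0.0, 7.0]
grip_width: 11.6
finger_force: 34.9
```

arm_command([
  [[0,0.01,0,0,0,0],[0,0.025,0,0,0,0],[0,0.045,0,0,0,0],[0,0.065,0,0,0,0],[0,0.085,0,0,0,0],[0,0.105,0,0,0,0],[0,0.12,0,0,0,0],[0,0.134,0,0,0,0],[0,0.134,0,0,0,0]],
])

```text
time_s: 10.55
tcp_pos: [553.9, -122.4, 241.4]
eef_rot: [0.114, 0.699, 0.697, 0.112]
force: [0.3, -0.1, -1.2]
grip_width: 11.4
finger_force: 35.0
```

Run:
```python
from plan import *
s=log();show(s);print(tgt(pt(-150,240),ori(0,1)))
c=viewer.read_camera("scene");cv2.imwrite("pics/s3.png",cv2.resize(c["image"][120:320,240:560],None,fx=2.5,fy=2.5))
```

```text
{'time_s': 10.55, 'qpos': [-0.704, 0.596, 1.978, 1.241, 1.77, -2.607], 'tcp_pos': [553.873, -122.356, 241.38], 'force': [0.279, -0.056, -1.152], 'grip_width': 11.427, 'finger_force': 34.989}
[[-0.949, 0.002, 0.316], [0.316, 0.003, 0.949], [0.001, 1.0, -0.004]]
[-0.0004, -0.002, -0.149, -0.2, 0.3, -0.1]
```

View pics/s3.png

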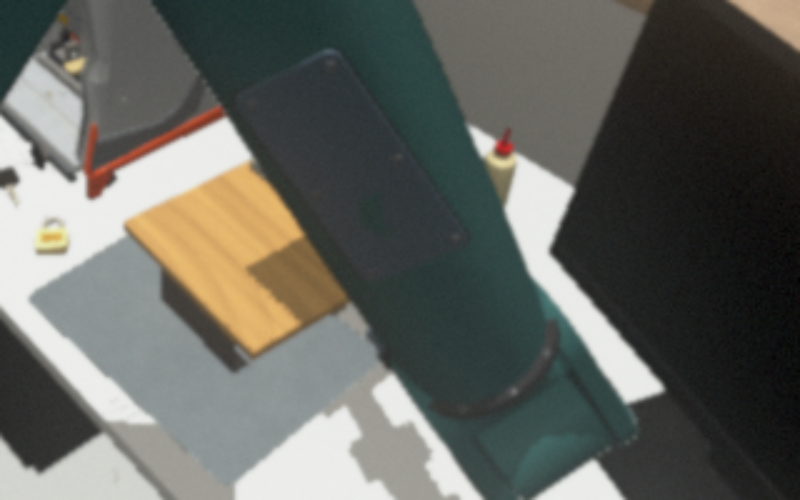

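The pad is off the riser, with its shadow on the bare board at (290,270), and the force shows its weight. Next I move outward and roll about the tool axis.

arm_command([
  [[0,0,-0.025,0,0,4],[0,0,-0.05,0,0,10],[0,0,-0.075,0,0,16],[0,0,-0.1,0,0,22],[0,0,-0.125,0,0,28],[0,0,-0.149,0,0,34],[0,0,-0.149,0,0,40],[0,0,-0.149,0,0,46],[0,0,-0.149,0,0,52],[0,0,-0.149,0,0,58]],
])

```text
time_s: 11.43
tcp_pos: [506.1, -263.3, 238.1]
eef_rot: [0.441, 0.554, 0.663, -0.243]
force: [0.8, 0.5, -2.4]
grip_width: 11.5
finger_force: 35.0
```

arm_command([
  [[0,0,0,0,0,6],[0,0,0,0,0,12],[0,0,0,0,0,18],[0,0,0,0,0,24],[0,0,0,0,0,30],[0,0,0,0,0,36],[0,0,0,0,0,42],[0,0,0,0,0,48],[0,0,0,0,0,54],[0,0,0,0,0,60]],
])

```text
time_s: 12.27
tcp_pos: [506.3, -263.1, 238.2]
eef_rot: [0.659, 0.259, 0.453, -0.542]
force: [-0.9, -0.5, -0.8]
grip_width: 11.5
finger_force: 35.0
```

Run:
```python
from plan import *
s=log();show(s);print(tgt(pt(-150,240),ori(30,-1)))
```

```text
{'time_s': 12.267, 'qpos': [-0.913, 0.667, 1.844, 1.072, 1.904, -0.527], 'tcp_pos': [506.252, -263.089, 238.159], 'force': [-0.886, -0.477, -0.766], 'grip_width': 11.497, 'finger_force': 34.978}
[[0.455, 0.833, 0.315], [-0.149, -0.278, 0.949], [0.878, -0.479, -0.002]]
[0.0022, 0.0002, -0.0004, -26.8, -16.3, 59.8]
```

arm_command([
  [[0.002,0,0,-26.8,-16.3,59.8],[0.002,0,0,-26.8,-16.3,59.8],[0.002,0,0,-26.8,-16.3,59.8],[0.002,0,0,-26.8,-16.3,59.8],[0.002,0,0,-26.8,-16.3,59.8],[0.002,0,0,-26.8,-16.3,59.8],[0.002,0,0,-26.8,-16.3,59.8],[0.002,0,0,-26.8,-16.3,59.8],[0.002,0,0,-26.8,-16.3,59.8],[0.002,0,0,-26.8,-16.3,59.8]],
])

```text
time_s: 13.1
tcp_pos: [507.4, -263.7, 240.7]
eef_rot: [0.856, -0.136, 0.079, -0.492]
force: [-0.3, -1.0, -0.5]
grip_width: 12.0
finger_force: 35.0
```

Run:
```python
from plan import *
s=log();show(s);print(tgt(pt(-150,100),ori(30,-1)));print(tgt(pt(-150,67),ori(30,-1)))
c=viewer.read_camera("top");cv2.imwrite("pics/t4.png",cv2.resize(c["image"][140:290,320:520],None,fx=3.5,fy=3.5))
```

```text
{'time_s': 13.1, 'qpos': [-0.866, 0.442, 1.884, 0.829, 1.553, 0.67], 'tcp_pos': [507.434, -263.652, 240.718], 'force': [-0.296, -1.034, -0.476], 'grip_width': 12.032, 'finger_force': 34.98}
[[0.95, -0.156, 0.27], [-0.311, -0.479, 0.821], [0.001, -0.864, -0.504]]
[-0.0003, 0.1217, 0.0707, 0.3, -0.1, 0.0]
[-0.0003, 0.1502, 0.0873, 0.3, -0.1, 0.0]
```

View pics/t4.png

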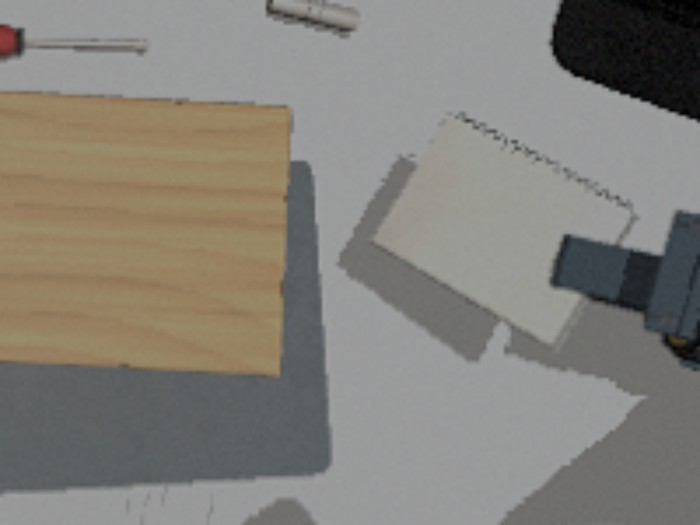

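The pad hangs written side down, back face visible at (375–635, 115–345), clear of the riser edge at column ~287. Lowering it.

arm_command([
  [[0,0.02,0.012,0,0,0],[0,0.05,0.029,0,0,0],[0,0.08,0.046,0,0,0],[0,0.105,0.061,0,0,0],[0,0.122,0.071,0,0,0],[0,0.13,0.0755,0,0,0],[0,0.136,0.079,0,0,0],[0,0.14,0.081,0,0,0],[0,0.142,0.0825,0,0,0],[0,0.142,0.0825,0,0,0]],
])

```text
time_s: 13.98
tcp_pos: [508.8, -263.9, 77.3]
eef_rot: [0.856, -0.134, 0.082, -0.493]
force: [-0.3, 0.1, -1.0]
grip_width: 11.1
finger_force: 35.0
```

Run:
```python
from plan import *
s=log();show(s)
```

```text
{'time_s': 13.983, 'qpos': [-0.865, 0.703, 1.867, 0.851, 1.391, 0.48], 'tcp_pos': [508.758, -263.939, 77.256], 'force': [-0.326, 0.133, -1.048], 'grip_width': 11.111, 'finger_force': 34.979}
[[0.951, -0.149, 0.272], [-0.31, -0.479, 0.822], [0.008, -0.865, -0.501]]
```

arm_command([
  [[0,0.002,0.001,0,0,0],[0,0.004,0.002,0,0,0],[0,0.005,0.003,0,0,0],[0,0.005,0.003,0,0,0]],
])

```text
time_s: 14.32
tcp_pos: [509.1, -264.1, 72.2]
eef_rot: [0.856, -0.134, 0.082, -0.493]
force: [-0.5, -2.7, 7.3]
grip_width: 11.7
finger_force: 35.1
```

arm_command([
  [[0,0,0,0,0,0],[0,0,0,0,0,0],[0,0,0,0,0,0],[0,0,0,0,0,0],[0,0,0,0,0,0]],
], fingers=0.5)

```text
time_s: 14.73
tcp_pos: [508.6, -263.6, 71.0]
eef_rot: [0.856, -0.134, 0.081, -0.493]
force: [-0.7, -0.2, -1.6]
grip_width: 42.1
finger_force: 0.3
```

arm_command([
  [[0,0,-0.02,0,0,0],[0,0,-0.05,0,0,0],[0,0,-0.08,0,0,0],[0,0,-0.09,0,0,0],[0,0,-0.09,0,0,0],[0,0,-0.09,0,0,0],[0,0,-0.09,0,0,0]],
])

```text
time_s: 15.32
tcp_pos: [484.0, -336.5, 115.5]
eef_rot: [0.856, -0.134, 0.081, -0.493]
force: [-0.1, -0.1, -0.3]
grip_width: 45.6
finger_force: 0.0
```

Run:
```python
from plan import *
s=log();show(s)
c=viewer.read_camera("top");b=viewer.read_camera("scene")
x=cv2.resize(c["image"][140:290,320:520],None,fx=2,fy=2);y=cv2.resize(b["image"][190:340,340:540],None,fx=2,fy=2)
cv2.imwrite("pics/t5.png",np.hstack([x,y]))
print(finder.mark_of("top","order_pad")[:2],finder.mark_of("scene","order_pad")[:2])
```

```text
{'time_s': 15.317, 'qpos': [-0.961, 0.682, 1.792, 0.768, 1.499, 0.513], 'tcp_pos': [483.984, -336.521, 115.503], 'force': [-0.055, -0.123, -0.334], 'grip_width': 45.602, 'finger_force': 0.0}
[[0.951, -0.15, 0.271], [-0.309, -0.477, 0.822], [0.006, -0.866, -0.5]]
[{'centre': [210.3, 446.3], 'conf': 0.86}] [{'centre': [298.7, 408.3], 'conf': 0.78}]
```

View pics/t5.png

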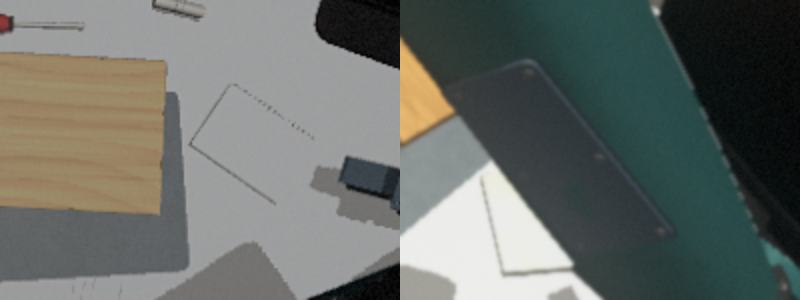

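The pad lies flat on the worktop at top-crop (190–315, 85–205), with its back up and clear of the riser. I'll raise the gripper away and confirm the pad's height.

arm_command([
  [[0,-0.03,-0.03,0,0,0],[0,-0.06,-0.045,0,0,0],[0,-0.08,-0.05,0,0,0],[0,-0.08,-0.05,0,0,0],[0,-0.08,-0.05,0,0,0]],
])

```text
time_s: 15.93
tcp_pos: [482.9, -340.1, 211.0]
eef_rot: [0.856, -0.134, 0.082, -0.492]
force: [-0.2, 0.1, -0.5]
grip_width: 45.5
finger_force: 0.0
```

Run:
```python
from plan import *
s=robot.state();show(s)
c=viewer.read_camera("top");b=viewer.read_camera("scene")
m=finder.mark_of("top","order_pad")[:1];k=finder.mark_of("scene","order_pad")[:1];print(m,k)
print(tri([ray(c,*m[0]["centre"]),ray(b,*k[0]["centre"])]).round(1))
```

```text
{'time_s': 15.933, 'qpos': [-0.965, 0.541, 1.795, 0.763, 1.598, 0.604], 'tcp_pos': [482.859, -340.148, 210.995], 'force': [-0.204, 0.057, -0.475], 'grip_width': 45.527, 'finger_force': 0.0}
[[0.951, -0.148, 0.271], [-0.309, -0.48, 0.821], [0.008, -0.865, -0.502]]
[{'centre': [211.2, 446.9], 'conf': 0.78}] [{'centre': [297.9, 409.3], 'conf': 0.7}]
[ 532.  -240.3   15.6]
```

Both cameras put the pad's origin at z ≈ 15 mm, so it is flat on the worktop. It is more than 60 mm from the riser edge, so I'm handing in.

```bash
python3 -c "
from h import *
print(robot.job_done())"
```

```text
the job is handed in; nothing more can be done
None
```

The order pad is lying flat, written side down, on the worktop to the right of the riser, and I handed the job in at about 16 s; the judge returned no result, and I never drove the arm at the padlock, key, screwdriver or lock cylinder, though I didn't re-measure them at the end.

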